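Uncover the supply's dial and turn its pointer to the setting mark

ROBOT

A 7-joint arm with a two-finger parallel gripper is mounted at the origin on the work surface. World frame = base frame: x ahead of the robot, y to its left, z up, the work surface at z = 0. Lengths are in m, angles in rad, forces in N, time in s.
With the tool pointing down it reaches from about 0.375 to 0.925 m from the base axis. Payload 3.1 kg.
Tool frame: the origin (TCP) lies between the finger pads; the fingertips stand 19 mm ahead of it and the grasp point (between the pads) is the TCP; z points along the fingers, y is the line along which they close (so a half turn about z gives the same grasp; the last joint's range is limited). The gripper opens to 85 mm and grips with 20 to 120 N. Pads are 22 mm wide; open, the fingers measure 114 mm over their backs; the gripper's body (76 mm by 85 mm) begins 54 mm behind the grasp point. The pads swing forward as they close: fully open they stand 13 mm farther back than shut.
Start: joints at [-1.347, 0.383, 0.044, 1.598, -0.018, 1.161, -0.05], TCP at [0.206, 0.617, 0.25] pointing down, gripper open.
Joint ranges: [-2.61, 2.61], [-0.41, 2.15], [-1.48, 1.57], [0, 2.5], [-1.57, 4.71], [0.05, 1.97], [-2.85, 2.85]. Speed limits (rad/s): [2.79, 2.79, 3.14, 3.14, 3.14, 3.14, 3.14].

INTERFACE

Orientations are given as a unit quaternion [x, y, z, w].
In Python, from bench import move_ptp, movel, move_j, move_gripper, pause, inverse_kinematics, read_camera, camera_params, MotionError, sign_off, look_for, tip_of, read_time_s, read_qpos, read_joint_vel, read_effort, read_eef_pos, read_tcp_rot, read_ft_force, read_ft_torque, read_finger_gap, read_grasp_force gives the robot as it stands. Calls block until the motion is done:
- move_ptp(position, orientation): joint-space move of the TCP to a pose.
- movel(position, orientation=None, speed=0.15): straight line of the TCP; orientation=None keeps the orientation; speed is the mean speed in m/s.
- move_j(angles): joint-space move.
- move_gripper(opening, effort=None): finger opening in m; effort is the grip in N (None keeps the last); returns when the fingers have stopped.
- pause(seconds).
- inverse_kinematics(position, orientation): joint angles nearest the present ones, or None.
- read_camera(name): name is "scene" or "top" or "wrist"; returns the picture (384x512x3 uint8, red, green, blue); there is no depth.
- camera_params(name): a dict with "K" (3x3 intrinsics, pixels), "camera_from_world" (4x4, takes a point from world to camera coordinates). Camera axes: x right, y down, z forward; pixel columns grow to the right and rows downward; lengths in m; the calibration is good to about 2 mm. A picture is of the moment at which its call begins: read the wrist's pose just before it. camera_params takes no time and is no camera call; for the wrist camera it gives the pose at the moment of the call.
A pose or a line that the arm cannot do raises MotionError and nothing moves.
- sign_off(): hands the job in; it is judged then, once.
Trained networks look in the newest picture that a camera, given by its name, has taken for a name from the list of things; names that differ only in an ending like _2 or _b are one class to them, and where a whole thing is asked for, a point or a joint stands for the part that bears it (a point fixed in the world has none). Each returns a list of dicts, best first, with "confidence" (0 to 1); they miss things now and then, are a little off and sometimes report something else, mostly with a low value. They report only what shows in the picture. A call takes as long as a camera call. They do not tell look-alikes from the thing itself.
- look_for(camera, name): "at" ([column, row] in pixels, amid what is visible of it).
- tip_of(camera, name): "at" ([column, row] in pixels: a listed point, or the origin of a listed thing).
Readings, each from a call of its own:
- read_time_s(): time.
- read_qpos(): joint angles.
- read_joint_vel(): joint speeds.
- read_effort(): joint torques, N m.
- read_eef_pos(): TCP position.
- read_tcp_rot(): TCP orientation.
- read_ft_force(): force on the tool from outside, world axes, zero at the start.
- read_ft_torque(): the same for the moment, N m.
- read_finger_gap(): finger opening in m.
- read_grasp_force(): force on a finger pad.
Only numpy, scipy, OpenCV 4.12 (cv2) and the standard library are available. Lean on these libraries where they do the work, as an engineer would, in place of code of your own. Each camera call takes 0.05 s, during which the arm holds its last target. There are 200 camera calls.

TASK

Lift the clear guard hood off the sloping console by its strap handle and set it down upright in the middle of the black rubber mat. Then turn the console's dial so that its pointer faces the raised tab on the ring around it. Let go of everything, do not turn the ring, do not drop the hood, and do not knock the other things on the bench about.

Things in the scene. Friction and masses are not known exactly. Their poses are not given: they have to be found in the camera images.
- console: grey fixed console, 260 mm deep (x), 240 wide (y), 149 tall at the back. Origin: centre of its underside; x from its low front edge to its back, z up. Its face rises towards the back at 35 degrees: in this frame outward normal (-0.574, 0, 0.819), up-slope (0.819, 0, 0.574). The dial's axis runs along the normal through (-0.0522, 0, 0.0945) on the face. A 6 mm ledge holds the hood from sliding
- dial_axis (a point): point on the dial's axis, 34 mm out from the face; axes as console. Dial: black skirt disc 84 mm wide, top 14 mm out from the face; across it a grip bar 60 mm long, 16 wide, 14 to 50 mm out from the face, lying along the pointer's direction. The pointer is a short nose low on one end of the bar (14 to 22 mm out); a white line on the bar's top is at the same end
- dial (a joint): angle of the dial, rad; 0 when the pointer points straight up-slope, growing clockwise as seen by one looking at the face (from up-slope towards the console's -y side). Range -2.4 to 2.4; stiff turning (about 0.1 N m), stays where it is left
- pointer (a point): tip of the pointer, 48 mm from the dial's axis, 18 mm out from the face
- ring (a joint): angle of the white ring (124 mm wide, 4 mm thick) under the dial that carries the setting mark, measured as the dial's: when both are equal the pointer faces the mark. Very stiff; to be left alone
- mark (a point): where the pointer's tip is to be: just inside the setting mark, 48 mm from the dial's axis, 18 mm out from the face. The mark is the only raised tab on the ring, black, 13 mm long (49 to 62 mm from the axis), 9 mm wide, its top 14 mm out from the face
- hood: clear plastic guard hood with a dark steel strap handle, loose, 0.17 to 0.35 kg: a box open below, 136 x 136 mm, 66 mm tall. Origin: centre of its open underside; z through its top. At the start it stands over the dial on the sloping face, centred on the dial's axis, its x up-slope and its z along the face's normal
- hood_base (a point): the hood's origin: centre of its open underside, axes as the hood
- hood_handle (a point): centre of the strap's bar, 104 mm from the hood's underside along its z. The bar runs along the hood's y, 90 mm long, 12 mm thick (x), 16 mm deep (z), with 30 mm free below it down to the hood's top; two posts at its ends, 74 mm apart inside
- mat: flat black rubber mat, fixed, 200 x 200 mm, 3 mm thick, left or right of the robot. Origin: centre of its underside
- mug: white mug, 95 mm tall, 80 mm wide; a bystander, to be left alone
- meter: black handheld meter lying flat, 170 x 85 x 36 mm, with a round selector that is not part of the job; a bystander, to be left alone
- spool: grey wire spool standing on its end, 60 mm wide, 50 mm tall; a bystander, to be left alone
- screwdriver: screwdriver lying on the bench; a bystander, to be left alone
- jar: closed jar, 56 mm wide, 75 mm tall; a bystander, to be left alone
- relay: grey plastic relay block, 60 x 45 x 40 mm; a bystander, to be left alone
Not all that is in view belongs to the job. What is shaped like the hood but blue or turquoise is not meant.

How it is judged:
On the way, in this order (a step that is already met when the one before it is completed fails the run):
1. the hood stands upright in the middle of the mat, let go (horizontal distance between hood_base and mat below 0.04 m and height (world z) of hood_base below 0.008 m and angle between hood_base's own z axis and vertical below 0.05 rad and contact force between the fingers and hood below 0.1 N), for 0.2 s.
2. the dial's pointer faces the mark (distance between pointer and mark below 0.006 m), for 0.2 s.
At the end, for the whole second after the job is handed in: The hood stands upright (within 3 degrees) on the mat, its centre within 40 mm of the mat's centre, still and let go; the pointer's tip is within 6 mm (about 7 degrees) of the mark's point and the dial is at rest; the ring has not been turned (mark moved less than 4 mm) (all of step 1 and distance between pointer and mark below 0.006 m and velocity of joint dial between -0.05 and 0.05 rad/s and distance of mark from where it was at the start of the episode below 0.004 m and linear speed of hood below 0.02 m/s); the robot touches nothing.
It fails at once if the hood is let go in the air, away from the console (distance of hood_base from where it was at the start of the episode above 0.15 m and height (world z) of hood_base above 0.025 m and contact force between the fingers and hood below 0.1 N).
It fails at once if a bystander is moved by more than 30 mm (distance of any of mug, meter, spool, screwdriver, jar, relay from where it was at the start of the episode above 0.03 m).
It also fails if it takes over 58 s, if anything falls off the work surface, if the arm or the gripper's body presses on something with over 40 N, if the wrist force passes 120 N, or if a joint passes its speed limit or range.

## Working session

There is one attempt and no reset: what is moved stays moved. The work goes in short steps, each a Python script; the robot and the scene stay as the last script left them, time stands still between calls to the robot, and variables do not carry over. Pictures are saved under pics/ and viewed, at most 10 in all, crops included, and the job is handed in when it is done.

```bash
mkdir -p pics; ls; python3 - <<'E'
from bench import *
import cv2,numpy as np
ims=[]
for c in ("scene","top"):
    im=read_camera(c); ims.append(im); cv2.imwrite(f"pics/{c}0.png",im[:,:,::-1])
    p=camera_params(c); print(c,np.round(p["K"],1).tolist(),np.round(p["camera_from_world"],3).tolist())
    for n in ("console","dial","hood","mat","mug","meter","spool","screwdriver","jar","relay"):
        print(n,[(np.round(d["at"]).tolist(),round(d["confidence"],2)) for d in look_for(c,n)[:3]])
    for n in ("console","dial_axis","pointer","mark","hood_base","hood_handle","mat"):
        print("tip",n,[(np.round(d["at"],1).tolist(),round(d["confidence"],2)) for d in tip_of(c,n)[:3]])
print(read_time_s())
E
```

```text
pics
scene [[370.6, 0.0, 257.0], [0.0, 370.6, 187.7], [0.0, 0.0, 1.0]] [[0.407, 0.913, -0.005, -0.191], [0.662, -0.299, -0.688, -0.222], [-0.63, 0.277, -0.726, 1.427], [0.0, 0.0, 0.0, 1.0]]
console [([284.0, 271.0], 0.62), ([264.0, 220.0], 0.23)]
dial [([280.0, 270.0], 0.23)]
hood [([271.0, 219.0], 0.89), ([134.0, 183.0], 0.72), ([307.0, 138.0], 0.62)]
mat [([151.0, 244.0], 0.56), ([396.0, 228.0], 0.56), ([214.0, 207.0], 0.43)]
mug [([392.0, 231.0], 0.64)]
meter [([169.0, 336.0], 0.7)]
spool [([282.0, 183.0], 0.67)]
screwdriver [([212.0, 207.0], 0.72)]
jar [([356.0, 218.0], 0.68)]
relay [([192.0, 280.0], 0.81)]
tip console [([275.1, 267.2], 0.87), ([389.7, 241.6], 0.47)]
tip dial_axis []
tip pointer []
tip mark [([274.0, 267.5], 0.2)]
tip hood_base [([135.9, 184.5], 0.97)]
tip hood_handle [([312.2, 124.4], 0.87), ([259.9, 194.6], 0.73), ([128.8, 162.1], 0.72)]
tip mat []
top [[370.4, 0.0, 252.2], [0.0, 370.4, 194.9], [0.0, 0.0, 1.0]] [[-0.006, -1.0, 0.003, -0.006], [-0.993, 0.006, -0.114, 0.464], [0.114, -0.003, -0.993, 1.256], [0.0, 0.0, 0.0, 1.0]]
console [([261.0, 122.0], 0.73), ([155.0, 126.0], 0.73), ([256.0, 156.0], 0.2)]
dial []
hood [([158.0, 266.0], 0.97), ([260.0, 159.0], 0.92), ([342.0, 276.0], 0.89)]
mat [([338.0, 206.0], 0.81)]
mug [([155.0, 126.0], 0.56)]
meter [([344.0, 122.0], 0.67), ([176.0, 150.0], 0.52)]
spool [([213.0, 214.0], 0.84), ([179.0, 148.0], 0.51)]
screwdriver [([284.0, 218.0], 0.65)]
jar [([177.0, 146.0], 0.84), ([283.0, 220.0], 0.68)]
relay [([320.0, 152.0], 0.79)]
tip console [([260.7, 144.2], 0.82)]
tip dial_axis []
tip pointer []
tip mark []
tip hood_base [([344.0, 277.2], 0.55)]
tip hood_handle [([349.4, 279.4], 0.97), ([256.1, 168.2], 0.59), ([152.8, 264.8], 0.59)]
tip mat [([336.6, 205.6], 0.87)]
1.8
```

View pics/scene0.png

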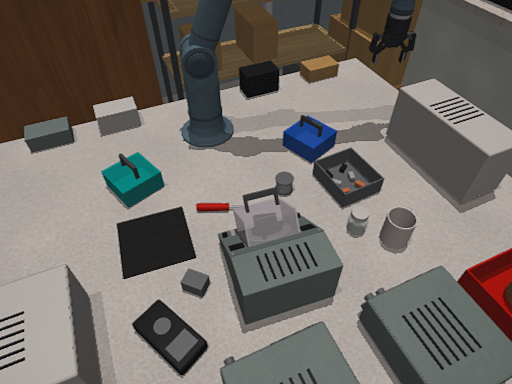

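View pics/top0.png

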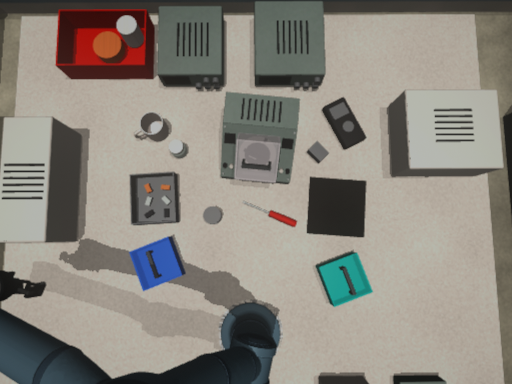

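Scene and top views: console at (260,140) top with the clear hood on it, mat at (337,206) top and (155,241) scene. The blue and turquoise boxes are decoys. Next I'll zoom in on the console.

```bash
python3 - <<'E'
import cv2,numpy as np
a=cv2.imread("pics/top0.png")[85:195,210:310]; b=cv2.imread("pics/scene0.png")[175:325,210:350]
a=cv2.resize(a,(400,440),interpolation=cv2.INTER_CUBIC); b=cv2.resize(b,None,fx=2.857,fy=2.857,interpolation=cv2.INTER_CUBIC)
b=cv2.resize(b,(400,429)); b=cv2.copyMakeBorder(b,0,11,0,0,0)
cv2.imwrite("pics/c1.png",np.hstack([a,b]))
E
```

```text
(no output)
```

View pics/c1.png

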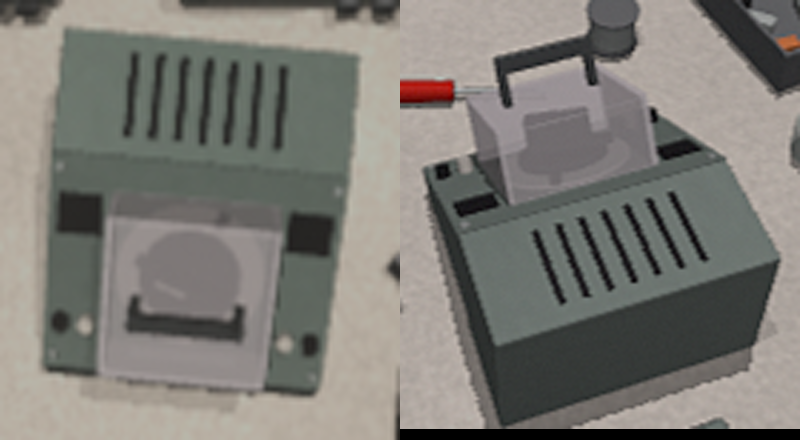

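```bash
cat > h.py <<'E'
from bench import *
import cv2,numpy as np,json
from scipy.optimize import least_squares
from scipy.spatial.transform import Rotation as R
def proj(p,P):
    T=p["camera_from_world"]; q=(np.atleast_2d(P)@T[:3,:3].T+T[:3,3])@p["K"].T
    return q[:,:2]/q[:,2:]
def plane(p,uv,z):
    T=p["camera_from_world"]; d=T[:3,:3].T@np.linalg.solve(p["K"],[*uv,1]); c=-T[:3,:3].T@T[:3,3]
    return c+d*(z-c[2])/d[2]
def tri(obs): # [(params,uv)]
    f=lambda X:np.concatenate([proj(p,X)[0]-uv for p,uv in obs])
    s=least_squares(f,[.5,0,.1]); return s.x,np.abs(s.fun).max()
N=np.array([-.5736,0,.8192]); U=np.array([.8192,0,.5736])
E
python3 - <<'E'
from h import *
t,s=camera_params("top"),camera_params("scene")
C=lambda x,y,z:[x,y,z]
zt,xr=.149,.0257
M=[(t,(65,30),.13,.12,zt),(t,(357,52),.13,-.12,zt),(t,(57,150),xr,.12,zt),(t,(350,180),xr,-.12,zt),(t,(45,372),-.13,.12,.04),(t,(320,393),-.13,-.12,.04),
(s,(462,229),xr,-.12,zt),(s,(725,157),xr,.12,zt),(s,(497,345),.13,-.12,zt),(s,(778,262),.13,.12,zt)]
def f(v):
    out=[]
    for p,uv,*X in M:
        W=R.from_euler('z',v[2]).apply(X)+[v[0],v[1],0]
        px=np.array([210,85])+np.array(uv)/4 if p is t else np.array([210,175])+(np.array(uv)-[400,0])/2.857
        out.append(proj(p,W)[0]-px)
    return np.ravel(out)
r=least_squares(f,[.6,0,0]); print(r.x,np.round(r.fun,1))
v=r.x; Rc=R.from_euler('z',v[2]); o=np.array([v[0],v[1],0])
dial=o+Rc.apply([-.0522,0,.0945]); n=Rc.apply(N); hh=dial+.104*n
print("dial face",dial,"handle pred",hh,"px",proj(t,hh),proj(s,hh))
print("handle tri",tri([(t,(256.1,168.2)),(s,(259.9,194.6))]))
mt=plane(t,(336.6,205.6),.003);ms=plane(s,(155,241),.003);print("mat",mt,ms)
for nme,uv,z in(("screw",(270,212),.01),("relay",(319,152),.04),("turq",(343,277),.06),("spool",(213,214),.05)):print(nme,plane(t,uv,z))
json.dump(dict(o=o.tolist(),yaw=v[2]),open("c.json","w"))
E
```

```text
[ 0.6464093  -0.03207902 -0.09695467] [-0.5 -1.   0.5  0.1 -1.7  0.2 -0.3 -0.6 -0.8 -1.9 -0.2 -0.8 -2.3  0.9
 -0.3 -0.5 -1.4 -0.3  1.  -2.4]
dial face [ 0.59445445 -0.02702591  0.0945    ] handle pred [ 0.53508022 -0.0212512   0.1796968 ] px [[256.12637062 166.33681223]] [[259.33441605 193.57854182]]
handle tri (array([ 0.53153515, -0.01949401,  0.17130099]), np.float64(0.568692715879024))
mat [ 0.42752537 -0.30597182  0.003     ] [ 0.43253035 -0.30507369  0.003     ]
screw [ 0.40585125 -0.07100259  0.01      ]
relay [ 0.6116055  -0.24217595  0.04      ]
turq [ 0.18685155 -0.30626817  0.06      ]
spool [0.39745667 0.1237657  0.05      ]
```

```bash
cat >> h.py <<'E'
c=json.load(open("c.json")); O=np.array(c["o"]); RC=R.from_euler('z',c["yaw"])
n=RC.apply(N); u=RC.apply(U); left=RC.apply([0,1,0])
DF=O+RC.apply([-.0522,0,.0945])
def ori(z,y): return R.from_matrix(np.column_stack([np.cross(y,z),y,z])).as_quat()
def snap(name): 
    im=read_camera("wrist"); cv2.imwrite(f"pics/{name}.png",im[:,:,::-1]); return im
E
python3 - <<'E'
from h import *
hh=DF+.104*n
for s in(1,-1):
    q=ori(-n,s*u)
    for d in(.12,0): print(s,d,np.round(inverse_kinematics(hh+d*n,q),2) if inverse_kinematics(hh+d*n,q) is not None else None)
qs=[(s,inverse_kinematics(hh+.12*n,ori(-n,s*u))) for s in(1,-1)]
qs=[(s,q) for s,q in qs if q is not None]; s=min(qs,key=lambda a:abs(a[1][6]))[0]
q=ori(-n,s*u); move_ptp(hh+.12*n,q); p=camera_params("wrist"); snap("w1")
print(s,read_eef_pos(),"pred",proj(p,hh),read_time_s())
for m in("hood_handle","hood_base","dial_axis","pointer","mark"):print(m,[(np.round(d["at"],1).tolist(),round(d["confidence"],2)) for d in tip_of("wrist",m)[:3]])
for k in(-.045,.045):print(proj(p,hh+k*left))
E
```

```text
1 0.12 [-0.45 -0.36  0.25  2.4   0.49  0.55 -0.64]
1 0 [-0.1   0.01 -0.    2.36  0.59  0.21 -0.74]
-1 0.12 [-0.45 -0.36  0.25  2.4   0.49  0.55  2.5 ]
-1 0 [-0.74 -0.02  0.64  2.38  0.61  0.21  2.39]
1 [ 0.46708746 -0.01374685  0.27833644] pred [[259.23755636 194.84236543]] 4.275
hood_handle [([261.3, 194.8], 0.72)]
hood_base []
dial_axis [([247.2, 285.0], 0.27)]
pointer []
mark []
[[259.26349497 249.19534195]]
[[259.20862082 134.20948933]]
```

View pics/w1.png

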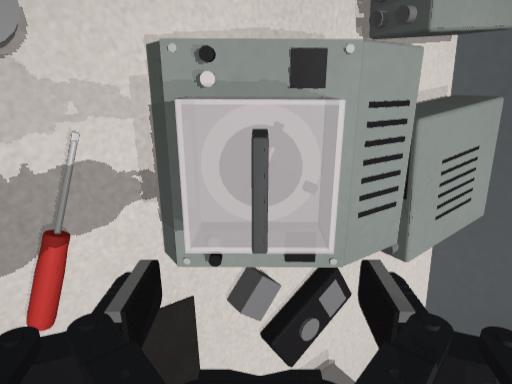

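The wrist view shows the clear hood with its bar at (260,190), running from 130 to 252. That agrees with my prediction to about 2 mm, so I'll grasp and lift it.

```bash
python3 - <<'E'
from h import *
hh=DF+.104*n; q=ori(-n,u)
M=np.array([.429,-.3055,0]); qd=ori(np.array([0,0,-1.]),RC.apply([1,0,0]))
print(inverse_kinematics(M+[0,0,.25],qd),inverse_kinematics(M+[0,0,.107],qd))
movel(hh,q,speed=.1)
print("at",read_eef_pos(),read_ft_force())
move_gripper(0.0,effort=90); print("gap",read_finger_gap(),read_grasp_force(),read_ft_force(),read_qpos())
movel(hh+.03*n,q,speed=.08); print(read_finger_gap(),read_grasp_force(),read_ft_force())
movel(hh+.10*n,q,speed=.12); print(read_eef_pos(),read_finger_gap(),read_ft_force(),read_time_s())
im=read_camera("scene"); cv2.imwrite("pics/s2.png",im[:,:,::-1])
E
```

```text
[-0.56951365  0.41101834  1.36181424  1.93356109 -0.4411996   1.15622024
  0.86495747] [-0.3150167   0.56305513  1.05399989  2.042171   -0.63212618  0.90334877
  0.99271407]
at [ 0.53517837 -0.02118628  0.18014479] [ 0.29261619 -0.67898736 -0.01720795]
gap 0.01067062384865766 88.07188868522644 [ 0.36726546 -0.75664764  1.89191088] [-0.41227818 -0.00269039  0.31273775  2.37077438  0.58812595  0.20424872
 -0.73983082]
0.010387964025166866 88.04160475730896 [-0.11987411  0.20744159 -3.38704652]
[ 0.47773417 -0.01582628  0.26093304] 0.010264359404263271 [-0.02503179  0.13742937 -2.17883206] 7.8083
```

View pics/s2.png

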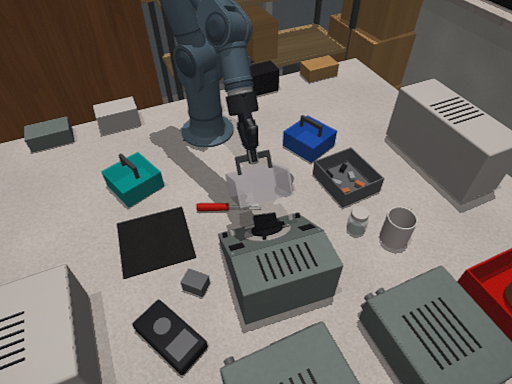

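The hood is lifted cleanly and hangs in the gripper at (260,175), and the dial is exposed. Next I'll carry it to the mat and lower it under force watch.

```bash
python3 - <<'E'
from h import *
M=np.array([.429,-.3055,0]); qd=ori(np.array([0,0,-1.]),RC.apply([1,0,0]))
try: movel(M+[0,0,.27],qd,speed=.15)
except MotionError as e: print(e); move_ptp(M+[0,0,.27],qd)
print(read_eef_pos(),read_finger_gap(),read_grasp_force(),read_time_s())
movel(M+[0,0,.125],qd,speed=.12); pause(.2)
f0=read_ft_force()[2]; z=.125
while z>.097:
    z-=.002; movel(M+[0,0,z],qd,speed=.03); f=read_ft_force()[2]
    if f-f0>1.5: break
print("z",z,read_eef_pos(),f0,f,read_ft_torque(),read_time_s())
im=read_camera("scene"); cv2.imwrite("pics/s3.png",im[:,:,::-1])
im=read_camera("top"); cv2.imwrite("pics/t3.png",im[:,:,::-1])
a=cv2.imread("pics/s3.png")[140:300,80:280];b=cv2.imread("pics/t3.png")[150:270,280:400]
cv2.imwrite("pics/st3.png",np.hstack([cv2.resize(a,(400,320)),cv2.resize(b,(320,320))]))
E
```

```text
[ 0.4290963  -0.30483171  0.2699374 ] 0.010603147314895449 87.97938466072083 9.9667
z 0.10699999999999998 [ 0.42931449 -0.30573229  0.10820678] -3.2482746051043794 6.658422297450568 [ 0.44698895  0.49333326 -0.00841595] 13.775
```

View pics/st3.png

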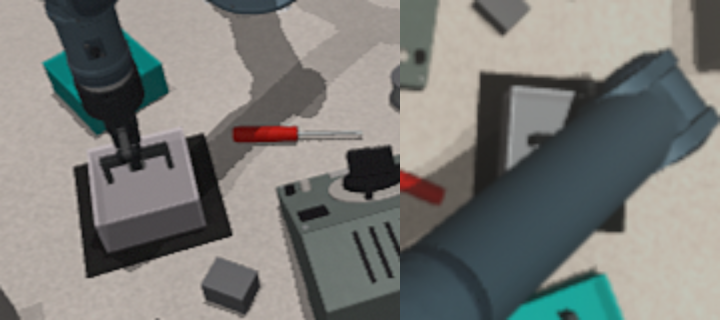

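The hood stands flat and about central on the mat. I'll release it, retreat, and look at the dial from above the face.

```bash
python3 - <<'E'
from h import *
M=np.array([.429,-.3055,0])
move_gripper(.05); pause(.3); print(read_grasp_force(),read_eef_pos(),read_ft_force())
movel(read_eef_pos()+np.array([0,0,.14]),speed=.15)
q=ori(-n,u); P=DF+.20*n
move_ptp(P,q); p=camera_params("wrist"); im=snap("w4")
print(read_eef_pos(),read_qpos(),read_time_s())
for m in("dial_axis","pointer","mark"):print(m,[(np.round(d["at"],1).tolist(),round(d["confidence"],2)) for d in tip_of("wrist",m)[:3]])
print("pred axis14,34,50",proj(p,DF+np.outer([.014,.034,.05],n)).round(1).tolist())
# rectified view of plane 14 mm out: up-slope up, +y left
S=np.array([[a,b] for a,b in((.07,.07),(.07,-.07),(-.07,-.07),(-.07,.07))])
src=proj(p,np.array([DF+.014*n+a*u+b*left for a,b in S])).astype(np.float32)
H=cv2.getPerspectiveTransform(src,np.float32([[0,0],[560,0],[560,560],[0,560]]))
w=cv2.warpPerspective(im,H,(560,560)); cv2.circle(w,(280,280),248,(255,0,0),1);cv2.circle(w,(280,280),4,(255,0,0),1)
cv2.imwrite("pics/rect4.png",w[:,:,::-1])
E
```

```text
0.0 [ 0.42895819 -0.3054782   0.10694698] [ 1.32591454 -0.18296389 -0.1464471 ]
[ 0.48048825 -0.01717435  0.25800562] [-0.45503809 -0.29385431  0.27869928  2.39845424  0.51285593  0.48160976
 -0.65470388] 16.9833
dial_axis [([261.2, 176.4], 0.69)]
pointer [([41.0, 236.4], 0.75), ([280.9, 121.8], 0.56)]
mark [([310.4, 192.5], 0.73)]
pred axis14,34,50 [[260.7, 170.3], [260.7, 176.0], [260.7, 181.0]]
```

View pics/rect4.png

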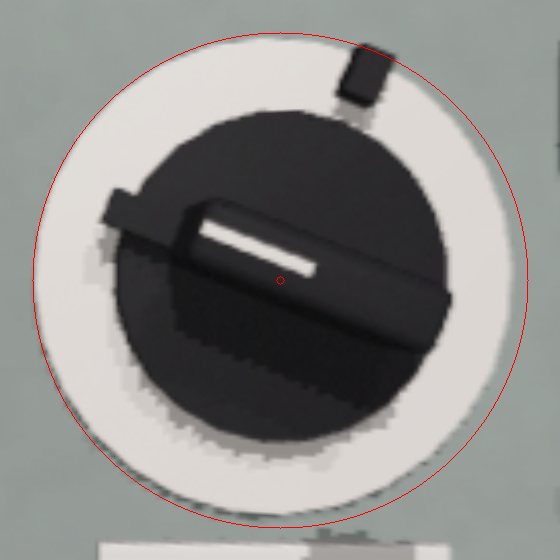

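The rectified view puts the dial's axis within about 1 mm of the prediction. The pointer is at about -69.5° (nose at (110,205)) and the mark at about +23.4° (tab at (368,76)). I'll grip the bar and turn it about +93° with the last joint.

```bash
cat >> h.py <<'E'
def yang(a): a=np.radians(a); return np.cos(a)*u-np.sin(a)*left   # clockwise angle from up-slope
def toolang():
    y=R.from_quat(read_tcp_rot()).as_matrix()[:,1]; return np.degrees(np.arctan2(-y@left,y@u))
E
python3 - <<'E'
from h import *
q=ori(-n,yang(20.5)); move_gripper(.06)
move_ptp(DF+.12*n,q); print(read_qpos(),toolang())
movel(DF+.038*n,q,speed=.08); print(read_ft_force())
move_gripper(0,effort=45); print("gap",read_finger_gap(),read_ft_force(),toolang())
j0=read_qpos(); a0=toolang(); tot=np.radians(113.4-a0)
for k in range(1,7):
    j=j0.copy(); j[6]+=tot*k/6; move_j(j); print(round(toolang(),2),np.round(read_eef_pos()-(DF+.038*n),4),np.round(read_ft_force(),1),np.round(read_ft_torque(),2),round(read_finger_gap(),4))
    if np.linalg.norm(read_ft_force())>50: print("stop");break
print(read_qpos(),read_time_s())
E
```

```text
[-0.35828641 -0.04735246  0.24845546  2.37744101  0.55423714  0.24652482
 -1.06007974] 20.363080300232788Traceback (most recent call last):
  File "<stdin>", line 4, in <module>
bench.MotionError: the arm cannot follow that straight line within its joint ranges
```

```bash
python3 - <<'E'
from h import *
f=lambda x:None if x is None else np.round(x,2)
for a in(20.5,-159.5):
  for tilt in(0,-8,8,-15):
    zz=R.from_rotvec(np.radians(tilt)*left).apply(-n); y=yang(a); y=y-zz*(y@zz); y/=np.linalg.norm(y); q=ori(zz,y)
    for d in(.10,.08,.06,.038): print(a,tilt,np.degrees(np.arcsin(-zz[2])).round(),d,f(inverse_kinematics(DF+d*n,q)))
E
```

```text
20.5 0 55.0 0.1 [-0.35  0.01  0.25  2.37  0.6   0.19 -1.11]
20.5 0 55.0 0.08 [-0.36  0.07  0.27  2.35  0.66  0.15 -1.17]
20.5 0 55.0 0.06 [-0.4   0.13  0.33  2.34  0.72  0.1  -1.24]
20.5 0 55.0 0.038 [-0.37  0.2   0.3   2.32  1.02  0.05 -1.55]
20.5 -8 47.0 0.1 [-0.21  0.01  0.09  2.45  1.93  0.16 -2.46]
20.5 -8 47.0 0.08 [ 0.89  0.19 -1.02  2.39  1.95  0.29 -2.37]
20.5 -8 47.0 0.06 [ 0.87  0.28 -1.02  2.37  2.01  0.36 -2.39]
20.5 -8 47.0 0.038 [ 1.04  0.53 -1.23  2.35  2.    0.57 -2.23]
20.5 8 63.0 0.1 [-0.44  0.04  0.37  2.28  0.18  0.36 -0.69]
20.5 8 63.0 0.08 [-0.44  0.1   0.38  2.27  0.13  0.32 -0.64]
20.5 8 63.0 0.06 [-0.4   0.15  0.34  2.25  0.08  0.28 -0.6 ]
20.5 8 63.0 0.038 [-0.32  0.21  0.27  2.23  0.08  0.24 -0.6 ]
20.5 -15 40.0 0.1 None
20.5 -15 40.0 0.08 [ 0.84  0.22 -0.98  2.45  2.39  0.44 -2.82]
20.5 -15 40.0 0.06 [ 1.05  0.46 -1.23  2.43  2.28  0.61 -2.55]
20.5 -15 40.0 0.038 [ 1.04  0.61 -1.23  2.41  2.29  0.71 -2.46]
-159.5 0 55.0 0.1 [-0.26  0.02  0.16  2.36  0.6   0.2   2.03]
-159.5 0 55.0 0.08 [ 0.11  0.09 -0.21  2.33  0.82  0.17  1.82]
-159.5 0 55.0 0.06 [ 0.27  0.16 -0.37  2.31  1.11  0.18  1.55]
-159.5 0 55.0 0.038 [ 0.03  0.2  -0.12  2.3   1.3   0.13  1.34]
-159.5 -8 47.0 0.1 [-0.37  0.01  0.26  2.45  1.94  0.15  0.68]
-159.5 -8 47.0 0.08 [-0.33  0.07  0.22  2.44  2.26  0.16  0.35]
-159.5 -8 47.0 0.06 [-0.28  0.14  0.18  2.42  2.48  0.19  0.13]
-159.5 -8 47.0 0.038 [-0.27  0.21  0.18  2.4   2.67  0.22 -0.06]
-159.5 8 63.0 0.1 [-0.74  0.04  0.67  2.29  0.15  0.36  2.49]
-159.5 8 63.0 0.08 [-0.57  0.1   0.51  2.27  0.08  0.32  2.54]
-159.5 8 63.0 0.06 [-0.37  0.15  0.32  2.25  0.1   0.28  2.53]
-159.5 8 63.0 0.038 [-0.18  0.21  0.12  2.22  0.21  0.25  2.43]
-159.5 -15 40.0 0.1 None
-159.5 -15 40.0 0.08 [-0.28  0.1   0.15  2.5   2.66  0.35 -0.07]
-159.5 -15 40.0 0.06 [-0.29  0.17  0.18  2.48  2.76  0.39 -0.17]
-159.5 -15 40.0 0.038 [-0.3   0.24  0.2   2.46  2.84  0.43 -0.26]
```

```bash
python3 - <<'E'
from h import *
q=ori(-n,yang(-159.5))
move_ptp(DF+.12*n,q); print(np.round(read_qpos(),2),toolang())
for d in(.105,.09,.08,.07,.062,.054,.046):
    j=inverse_kinematics(DF+d*n,q)
    if j is None or np.abs(j-read_qpos()).max()>.45: print("skip",d,j); break
    move_j(j); print(d,np.round(read_qpos(),2),np.round(read_ft_force(),1))
print(read_eef_pos()-(DF+.046*n),toolang(),read_time_s())
E
```

```text
[-0.36 -0.05  0.25  2.38  0.55  0.25 -1.06] 20.480667670228193
skip 0.105 [-0.36406082 -0.00343661  0.26325336  2.36993794  0.58487596  0.20691918
  2.04664028]
[-0.0418061   0.00445446  0.06231407] 20.480667670228193 18.125
```

```bash
python3 - <<'E'
from h import *
q=ori(-n,yang(-159.5))
j=read_qpos(); j[6]+=np.pi; move_j(j); print(toolang())
for d in(.105,.09,.08,.07,.062,.054,.046):
    j=inverse_kinematics(DF+d*n,q)
    if j is None or np.abs(j-read_qpos()).max()>.6: print("skip",d,j); break
    move_j(j); print(d,np.round(read_qpos(),2),np.round(read_ft_force(),1))
print(read_eef_pos()-(DF+.046*n),toolang(),read_time_s())
E
```

```text
-159.50753337559297
0.105 [-0.35 -0.    0.25  2.37  0.58  0.21  2.05] [0.4 0.  1.3]
0.09 [-0.35  0.04  0.26  2.36  0.62  0.17  2.  ] [0.3 0.9 0.5]
0.08 [-0.35  0.07  0.27  2.35  0.66  0.15  1.97] [-0.6  0.3 -0.4]
0.07 [-0.37  0.1   0.28  2.35  0.7   0.12  1.93] [ 1.  -0.5  0. ]
0.062 [-0.38  0.13  0.3   2.34  0.73  0.1   1.89] [-0.2 -0.6 -0.3]
0.054 [-0.4   0.15  0.33  2.34  0.76  0.08  1.85] [-0.5 -1.  -0.2]
0.046 [-0.42  0.18  0.35  2.33  0.81  0.06  1.81] [-0.2  0.3 -0.2]
[-2.70298644e-04 -5.73878060e-05 -1.61135197e-05] -159.52653147748214 22.525
```

```bash
python3 - <<'E'
from h import *
move_gripper(0,effort=45); print("gap",read_finger_gap(),read_ft_force(),toolang())
j0=read_qpos(); tot=np.radians(-66.6-toolang())
for k in range(1,7):
    j=j0.copy(); j[6]-=tot*k/6; move_j(j); print(round(toolang(),2),np.round(read_eef_pos()-(DF+.046*n),4),np.round(read_ft_force(),1),np.round(read_ft_torque(),2),round(read_finger_gap(),4))
    if np.linalg.norm(read_ft_force())>50: print("stop");break
pause(.3); print(toolang(),read_time_s())
E
```

```text
gap 0.014898757742353289 [-3.39642617 -1.56582296  5.96991829] -159.42388316452028
-144.11 [ 0.0008 -0.0004  0.0012] [-0.3  0.5  1.4] [0.16 0.64 0.02] 0.015
-128.74 [ 0.0007 -0.0002  0.0011] [-0.9  0.8  0.8] [0.28 0.7  0.11] 0.015
-113.3 [ 0.0007 -0.0001  0.0011] [-1.9  1.4  1.4] [0.35 0.76 0.07] 0.0151
-97.85 [0.0006 0.     0.001 ] [-2.5  1.9  1. ] [0.41 0.87 0.2 ] 0.0148
-82.39 [0.0007 0.0002 0.0011] [-3.7  2.6  2. ] [0.62 0.97 0.26] 0.0147
-66.98 [0.0007 0.0003 0.0011] [-3.1  3.3  2.2] [0.64 0.93 0.28] 0.0148
-66.97790975396018 25.4917
```

Turned. I'll release, back out the way I came in, and check.

```bash
python3 - <<'E'
from h import *
move_gripper(.06); q=read_tcp_rot()
for d in(.054,.062,.07,.08,.09,.105,.13,.16,.20):
    j=inverse_kinematics(DF+d*n,q)
    if j is None or np.abs(j-read_qpos()).max()>.7: print("skip",d,j,read_qpos()); continue
    move_j(j)
print(read_eef_pos()-(DF+.2*n),np.round(read_qpos(),2))
p=camera_params("wrist"); im=snap("w5")
for m in("dial_axis","pointer","mark"):print(m,[(np.round(d["at"],1).tolist(),round(d["confidence"],2)) for d in tip_of("wrist",m)[:3]])
S=((.07,.07),(.07,-.07),(-.07,-.07),(-.07,.07))
src=proj(p,np.array([DF+.014*n+a*u+b*left for a,b in S])).astype(np.float32)
w=cv2.warpPerspective(im,cv2.getPerspectiveTransform(src,np.float32([[0,0],[480,0],[480,480],[0,480]])),(480,480))
b=cv2.resize(read_camera("scene")[140:300,80:320],(320,213)); b=cv2.copyMakeBorder(b,0,267,0,0,0)
cv2.imwrite("pics/rect5.png",np.hstack([w,b])[:,:,::-1]); print(read_time_s())
E
```

```text
[0.0006814  0.00012049 0.00051607] [-0.34 -0.28  0.18  2.4   0.45  0.46  0.56]
dial_axis []
pointer [([259.7, 221.3], 0.61)]
mark [([259.6, 222.9], 0.96)]
28.525
```

View pics/rect5.png

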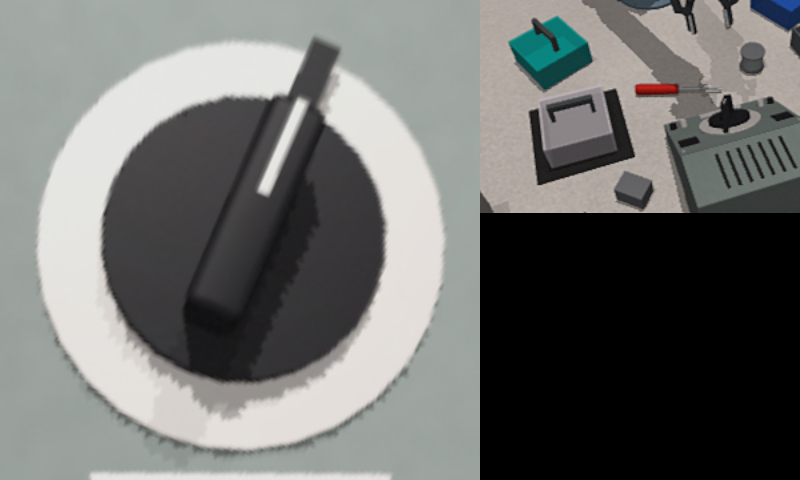

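The pointer lines up with the tab: the networks put them at (260,221) and (260,223). The hood stands on the mat and the robot touches nothing.

```bash
python3 -c "
from bench import *
print(read_ft_force()); print(sign_off())"
```

```text
[ 0.26853097 -0.91929353  0.35036382]
the job is handed in; nothing more can be done
None
```

I handed the job in: the hood stands upright on the mat, let go, and the pointer faces the mark to within about 2 mm in the last picture; the interface gave no verdict.

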